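# Push a brake piston home with the bench locking clamp

## Robot

A 7-joint arm with a two-finger parallel gripper is mounted at the origin on a cart in front of the work surface, level with it; the furniture and walls round the work are solid. World frame = base frame: x ahead of the robot, y to its left, z up, the work surface at z = 0. Lengths are in m, angles in rad, forces in N, time in s.
With the tool pointing down it reaches from about 0.425 to 0.925 m from the base axis. Payload 6.8 kg.
Tool frame: the origin (TCP) lies at the very end of the fingers, on their centre line; the grasp point (between the pads) lies robot.grip_depth behind it (robot.grip_depth is the distance from the TCP to the grasp point, in m); z points along the fingers, y is the line along which they close (so a half turn about z gives the same grasp; the last joint's range is limited). The gripper opens to 85 mm and grips with 20 to 120 N. Pads are 22 mm wide; open, the fingers measure 114 mm over their backs; the gripper's body (76 mm by 85 mm) begins 54 mm behind the grasp point. The pads swing forward as they close: fully open they stand 13 mm farther back than shut.
Start: joints at [1.158, 0.477, 0.022, 1.555, -0.011, 1.109, -0.083], TCP at [0.203, -0.644, 0.231] pointing down, gripper open.
Joint ranges: [-2.96, 2.96], [-0.34, 2.1], [-1.41, 1.46], [0.24, 2.44], [-1.37, 4.51], [0.17, 1.92], [-2.96, 2.96]. Speed limits (rad/s): [2.39, 2.39, 3.14, 3.14, 3.14, 3.14, 3.14].

## Interface

Orientations are given as a unit quaternion [x, y, z, w].
In Python, from rig import robot, grab_frame, finish_job gives the robot as it stands.
- The arm moves only by the shell command python3 -m crank 'ROWS' [OPENING] [FORCE]. ROWS is JSON, a list of rows, each a list of 4 numbers: the shift along the world's x, y, z normalised to -1 to 1, where 1 is 0.8 m, then the turn about the world's z normalised to -1 to 1, where 1 is 45 degrees. In form: [[tx, ty, tz, roll], ...]. A call has exactly 5 rows; each row shifts and turns the commanded pose from where the row before left it; what a row does not reach is not made up. A row lasts 1/8 s, in which the tool goes at most 62.5 mm and 10.7 degrees, less where a joint would pass 70% of its speed; a pose out of reach is approached as far as the arm can. A call with a number of a shift or a turn outside -1 to 1 is refused whole. A call with a gripper value outside its range is refused whole. OPENING is the closure in counts, from 0 (fully open) to 255 (shut), set as the call begins (- or left out, the last holds). The fingers move at their own pace and stop on an object; FORCE is the grip in N (left out, the last holds). Time passes only in rows, so rows that do not move let the fingers close, or fill a call up. It gives the time, the measured TCP pose, the force, the opening and the grip force at its end, in the units of the state.
- robot.get_obs(): the state, without advancing time (a new reading comes with each control period).
- grab_frame(name): name is "scene" or "top" or "wrist"; returns a dict with "image" (420x560x3 uint8, red, green, blue), "range_z" (420x560 float32, m along the optical axis (not along the pixel's ray), 0 where there is no reading), "fov_y" (degrees; the focal length in pixels is half the picture's height over the tangent of half this angle, whatever the lens; pixels are square), "cx", "cy" (the principal point, pixels), "T" (4x4, takes a point from camera to world coordinates); the wrist camera has in their place "mount" (4x4, takes a point from camera to tool coordinates, whose origin is the TCP and whose axes are the flange's). Camera axes: x right, y down, z forward; pixel columns grow to the right and rows downward; lengths in m; the calibration is good to about 2 mm. A picture is of the moment at which its call begins: read the wrist's pose just before it.
- finish_job(): hands the job in; it is judged then, once.
The state is a dict: "time": time; "joints": joint angles; "qd": joint speeds; "joint_torque": joint torques, N m; "eef_pos": TCP position; "ee_rot": TCP orientation; "ft_force": force on the tool from outside, world axes, zero at the start; "moment": the same for the moment, N m; "finger_gap": finger opening in m; "grip_force": force on a finger pad.
Only numpy, scipy, OpenCV 4.12 (cv2) and the standard library are available. Lean on these libraries where they do the work, as an engineer would, in place of code of your own. Each camera call takes 0.05 s, during which the arm holds its last target. There are 200 camera calls.

## Task

Slide the brake caliper along the bed of the bench-mounted locking clamp, square between the guides, gently up against the stop screw. Press the clamp's red handle down slowly, without forcing it, until it snaps over centre, and let go, so that the clamp by itself holds the caliper's piston fully in. Then pull up the red release lever so that the clamp springs open, leaving the caliper where it is with its piston in, and the things lying around undisturbed.

Things in the scene. Friction and masses are not known exactly. Their poses are not given: they have to be found in the camera images.
- clamp: Locking pliers on a grey bed plate bolted to the bench. Origin on the bench under the jaw's pivot, x from handles to work, z up. Bed x -70 to 240 mm, 104 wide, 8 thick. Side guides 65 mm apart inside, 12 high, x 26 to 58 mm, then flared to 83. Lower handle fixed (top z 37, knob ends x -125), upper one moves in plane y = 0. Jaw arm reaches over the bed to x 72 mm, top z about 140 when open.
- stop: Dark steel bracket fixed on the bed at clamp x about 9 mm, 26 mm high, carrying the round-nosed stop screw (13 mm across, 21 mm over the bench) that points to the caliper. How far the screw stands out is not known: the caliper comes up against it somewhere within 5 mm of the nest point, either way; feel for it, with less than 20 N.
- nest (a point): Point on the bed (8 mm over the bench) under the clamp's pressing foot, at clamp x = 60 mm, axes as the clamp's. Against the stop screw the caliper's origin lies within 5 mm of it along x and within 1.5 mm across, its axes along the clamp's.
- caliper: Loose aluminium brake caliper, 0.55 kg, piston up on the bed, slides. Origin at the underside on the piston's axis; x points out along its mounting arm, away from the stop. Body x -38 to +40 mm, 62 wide, 30 high (bolt heads to 38). It starts 52 to 72 mm out from the nest point along the clamp's x, a few mm to one side and slightly turned.
- caliper_arm (a point): Centre of the caliper's mounting arm, the place to grip: 78 mm along the caliper's x from its origin, 15 mm over its underside (23 mm over the bench). The arm is 30 mm wide (along y), 26 mm high (2 to 28 mm over the underside); its free end is 20 mm further out. Axes as the caliper's.
- piston (a joint): How far the caliper's steel piston (34 mm across) stands out from fully in, m: 0 is fully in, 0.005 to 0.008 at the start. It moves stiffly: 12 N on it to move at all, and more the faster it is pushed (1 N for each mm/s).
- handle_grip (a point): Top of the moving handle's red grip, 26 mm from its end; press here. Grip 23 mm wide, 80 long. Open it stands 135 to 157 mm over the bench, sloping up to its end; it swings down about a pivot near clamp x -4, z 80 mm. Past dead centre it drops by itself (some 4 mm) onto a hard stop, locked, and stays when let go; short of that it springs back up. That lies 40 to 60 mm down, as the clamp happens to be set.
- grip: The red grip (origin at the handle's pivot on the jaw). Pressing it down takes about 3 N until the foot meets the piston, then 8 to 17 N at 20 mm/s and more if faster, less and less as the linkage straightens, almost nothing at dead centre. On its stop it is rigid: over 22 N is forcing it. The clamp's tension is set by screws and not known.
- foot: Black rubber-faced pressing foot on the jaw's spindle, 23 mm across, sprung; origin at the middle of its lower face. It presses on the piston.
- jaw (a joint): Angle of the moving jaw, rad: -0.15 to 0.1 open, where its spring holds it (its limit screw is set differently each time); 0.4 to 0.5 when clamped.
- lever (a joint): Angle of the release lever against the moving handle, rad: 0 at rest (its spring returns it), 0.30 fully pulled. Clamped, it lets the linkage go at about 0.05 to 0.1.
- lever_tab (a point): Centre of the red ball knob, 18 mm across, on the release lever's free end, just beyond the end of the moving handle, nothing beside it. Locked it stands 57 to 78 mm over the bench, nothing under it. Pulled straight up by a few newtons, 4 to 20 mm, it frees the linkage; handle and knob then spring up together, 70 to 100 mm, to where they stood at first.
- masking_tape: Loose roll of masking tape, 80 mm across, 24 mm high, origin at its underside; leave alone.
- screwdriver: Loose screwdriver with red handle, 182 mm long, in front of the drawer chest; leave alone.
- brass_brush: Loose wooden-handled brass brush, 133 mm long; leave alone.
- feeler_gauge: Loose steel feeler gauge, 109 mm long; leave alone.

How it is judged:
By the outcome, as a careful person would: the job done as asked, in the order asked, and still so for the second after the job is handed in, with the robot touching nothing.
It also fails if it takes over 69 s, if anything falls off the work surface, if the arm or the gripper's body presses on something with over 40 N, if the wrist force passes 120 N, or if a joint passes its speed limit or range.

## Working session

There is one attempt and no reset: what is moved stays moved. The work goes in short steps, Python scripts to look and compute and a shell command to move; the robot and the scene stay as the last step left them, time stands still between calls to the robot, and variables do not carry over. Pictures are saved under pics/ and viewed, at most 11 in all, crops included, and the job is handed in when it is done.

```bash
mkdir -p pics; ls
cat > h.py <<'E'
import numpy as np, cv2
from rig import robot, grab_frame, finish_job
from scipy.spatial.transform import Rotation as R
def grab(name):
    o=robot.get_obs(); f=grab_frame(name)
    if 'T' not in f:
        T=np.eye(4); T[:3,:3]=R.from_quat(o['ee_rot']).as_matrix(); T[:3,3]=o['eef_pos']; f['T']=T@f['mount']
    H=f['image'].shape[0]; f['f']=H/2/np.tan(np.radians(f['fov_y'])/2)
    return f
def cloud(f):
    z=f['range_z']; v,u=np.mgrid[:z.shape[0],:z.shape[1]]
    P=np.stack([(u-f['cx'])/f['f']*z,(v-f['cy'])/f['f']*z,z],-1)
    W=P@f['T'][:3,:3].T+f['T'][:3,3]; W[z==0]=np.nan; return W
def save(f,n): cv2.imwrite('pics/'+n,f['image'][...,::-1])
E
python3 - <<'E'
from h import *
for n in ('scene','top'):
    f=grab(n); save(f,n+'0.png'); np.savez(n+'0.npz',W=cloud(f),im=f['image']); print(n,f['T'].round(3).tolist(),f['f'],f['cx'],f['cy'])
o=robot.get_obs(); print(o, robot.grip_depth)
E
```

```text
pics
scene [[-0.883, -0.325, 0.339, 0.062], [-0.47, 0.596, -0.652, 0.758], [0.01, -0.735, -0.678, 1.06], [0.0, 0.0, 0.0, 1.0]] 417.8171913414979 274.1811872407771 199.09938241315584
top [[0.018, -0.995, 0.098, 0.36], [-1.0, -0.017, 0.007, -0.141], [-0.006, -0.098, -0.995, 1.671], [0.0, 0.0, 0.0, 1.0]] 518.6245497695928 268.9123832074844 209.04229436034018
{'time': 0.1, 'joints': array([ 1.15790921,  0.47771735,  0.0223754 ,  1.55637599, -0.01145489,
        1.10931   , -0.08315108]), 'qd': array([-0.00038822, -0.00013903,  0.00071223, -0.00260702, -0.00012974,
        0.00022847, -0.00060022]), 'joint_torque': array([ 5.05917749e-03, -5.97759140e+01,  1.61442328e+00, -2.81951487e+01,
        1.29768590e-02,  5.09355115e-03, -8.75631855e-06]), 'eef_pos': array([ 0.202352  , -0.64338005,  0.23041378]), 'ee_rot': array([ 9.88413263e-01,  1.51784431e-01, -2.14979789e-04, -8.13312003e-04]), 'ft_force': array([ 0.1613573 , -0.05990173,  0.66479659]), 'moment': array([-0.02431947, -0.06557194, -0.01494299]), 'grip_force': 0.0, 'finger_gap': 0.0854000965158896} 0.0187
```

View pics/scene0.png

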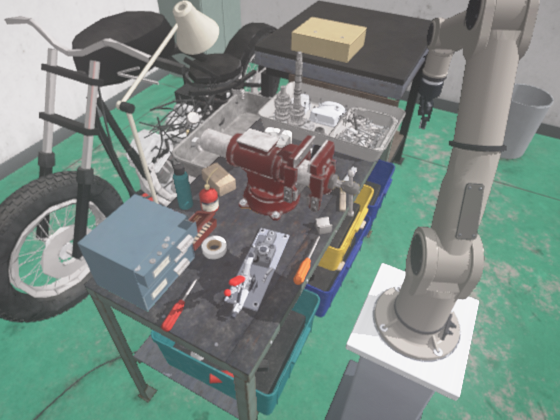

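View pics/top0.png

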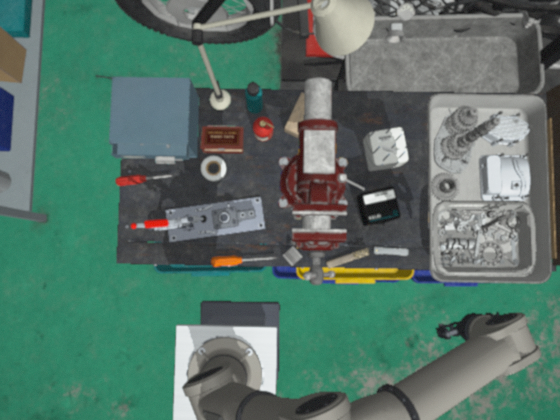

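The scene shows the clamp at about (130–265, 195–243) in the top view, with the handles to the left (world +y) and the caliper near (238, 214). The vise stands to the right and the tape is at (213, 168).

Run:
```python
from h import *
d=np.load('top0.npz'); W=d['W']; im=d['im'].astype(int)
r=(slice(180,262),slice(115,290)); w=W[r]; c=im[r]
bright=c.mean(-1); red=(c[...,0]>150)&(c[...,1]<80)
print('bench z',np.nanmedian(W[240:250,130:155,2]))
m=(bright>95)&(abs(c[...,0]-c[...,2])<40)&(w[...,2]<0.02)&(w[...,2]>-0.01)
m=cv2.morphologyEx(m.astype(np.uint8),cv2.MORPH_OPEN,np.ones((3,3)))
n,l,s,_=cv2.connectedComponentsWithStats(m); k=1+s[1:,4].argmax(); print(s[k])
p=w[l==k][:,:2].astype(np.float32); b=cv2.minAreaRect(p*1000); print(b,cv2.boxPoints(b))
for n,lab,st in [(0,0,0)]:
    n,l,s,ce=cv2.connectedComponentsWithStats(red.astype(np.uint8))
    for k in range(1,n):
        if s[k,4]>8: print(s[k],np.nanmedian(w[l==k],0),np.nanmax(w[l==k][:,2]))
big=cv2.resize(im[175:265,110:290].astype(np.uint8)[...,::-1],None,fx=4.4,fy=4.4,interpolation=cv2.INTER_CUBIC); cv2.imwrite('pics/topc.png',big)
```

```text
bench z 2.9276890181728632e-05
[  51   22   61   40 1069]
((480.5793762207031, 100.50748443603516), (106.26594543457031, 197.85580444335938), 8.855233192443848) [[412.85092   190.07701  ]
 [443.3085     -5.4204473]
 [548.30786    10.937958 ]
 [517.8502    206.43541  ]]
[ 1  0 19  6 85] [0.60039728 0.33874286 0.02511239] 0.03422652983375918
[20  0  7  3 15] [0.60573387 0.29262479 0.02553278] 0.0319810970231551
[ 29  40  24   8 150] [0.46277226 0.20522081 0.14350575] 0.17305193891940873
[16 43  5  6 24] [0.45125267 0.26330746 0.16741307] 0.1762642356035642
```

View pics/topc.png

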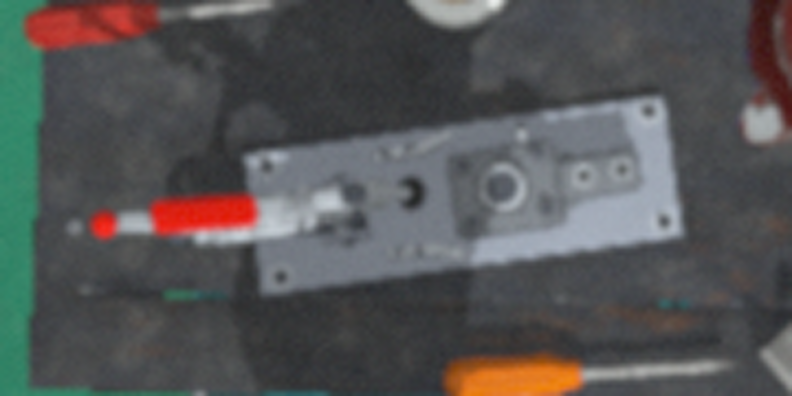

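```bash
cat >> h.py <<'E'
def ray(f,uv,z):
    uv=np.atleast_2d(uv).astype(float); D=np.c_[(uv[:,0]-f['cx'])/f['f'],(uv[:,1]-f['cy'])/f['f'],np.ones(len(uv))]@f['T'][:3,:3].T
    o=f['T'][:3,3]; return o+D*((z-o[2])/D[:,2])[:,None]
E
python3 - <<'E'
from h import *
f=grab('top'); px=lambda a: 110-.4+np.array(a)/4.4*1.0+np.array([0,65])
B=ray(f,px([(247,153),(664,95),(682,237),(265,295)]),.008)[:,:2]
print(B.round(4)); d=(B[1]-B[0]+B[2]-B[3]); ang=np.arctan2(d[1],d[0]); print('ang',np.degrees(ang),np.linalg.norm(B[1]-B[0]),np.linalg.norm(B[3]-B[0]))
ex=d/np.linalg.norm(d); ey=np.array([-ex[1],ex[0]]); c=B.mean(0); O=c-ex*.085; print('clamp O',O,'nest',O+ex*.06)
def cl(p): p=p-O; return np.c_[p@ex,p@ey].round(4)
print('piston',cl(ray(f,px((503,187)),.043)[:,:2]),'armholes',cl(ray(f,px([(583,176),(622,170)]),.036)[:,:2]))
print('grip',cl(ray(f,px([(157,217),(255,211)]),.145)[:,:2]),'knob',cl(ray(f,px((104,224)),.165)[:,:2]),ray(f,px((104,224)),.165))
E
```

```text
[[ 0.5166  0.2041]
 [ 0.5647 -0.1007]
 [ 0.4606 -0.1159]
 [ 0.413   0.1871]]
ang -81.05703515944683 0.3085763894150553 0.10504531481277637
clamp O [0.47549184 0.12763456] nest [0.48481891 0.06836394]
piston [[ 0.1164 -0.0016]] armholes [[ 0.1738 -0.001 ]
 [ 0.2022 -0.0006]]
grip [[-0.1081  0.0009]
 [-0.0424 -0.0042]] knob [[-0.1387 -0.0009]] [[0.4530109  0.26452839 0.165     ]]
```

```bash
python3 -m crank '[[0,0,0.06,0.2],[0,0,0.07,0.2],[0,0,0.07,0.2],[0.03,0.06,0,0.2],[0.034,0.065,0,0.2]]' 0 20 && python3 -m crank '[[0.034,0.065,0,0.2],[0.034,0.065,0,0.2],[0.034,0.065,0,0.2],[0.034,0.065,0,0.2],[0.034,0.065,0,0]]' && python3 -m crank '[[0.034,0.065,0,0],[0.034,0.065,0,0],[0.034,0.065,-0.04,0],[0.034,0.05,-0.06,0],[0,0,0,0]]'
```

```text
time: 0.78
eef_pos: [0.2538, -0.5433, 0.3916]
ee_rot: [0.854, 0.52, -0.0, 0.0]
ft_force: [0.4, 0.6, -0.1]
finger_gap: 0.0856
grip_force: 0.0
time: 1.4
eef_pos: [0.3902, -0.2821, 0.3912]
ee_rot: [0.652, 0.758, -0.0, 0.0]
ft_force: [0.9, -0.2, 0.5]
finger_gap: 0.0856
grip_force: 0.0
time: 2.02
eef_pos: [0.4937, -0.0907, 0.3141]
ee_rot: [0.65, 0.76, -0.001, -0.003]
ft_force: [0.2, -0.9, 0.1]
finger_gap: 0.0855
grip_force: 0.0
```

Run:
```python
from h import *
f=grab('wrist'); save(f,'w1.png'); np.savez('w1.npz',W=cloud(f),im=f['image'],T=f['T'],f=f['f'],cx=f['cx'],cy=f['cy'])
```

```text
(no output)
```

View pics/w1.png

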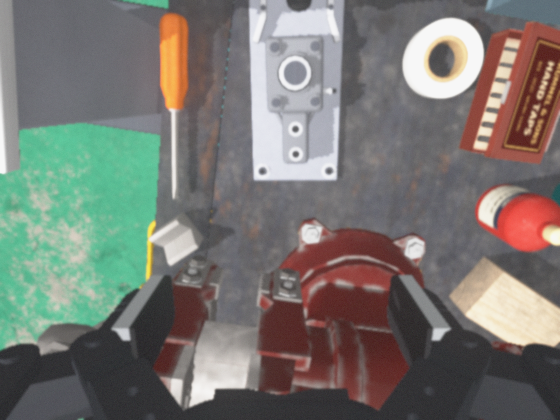

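Wrist view: bed between columns 250–343, piston at (295,72), mounting-arm holes at (296,129) and (296,155), arm end about row 163; the vise lies further down.

```bash
cat >> h.py <<'E'
O=np.array([.47549,.12763]); A=np.radians(-81.06); ex=np.array([np.cos(A),np.sin(A)]); ey=np.array([-ex[1],ex[0]])
def cl(p): p=np.atleast_2d(p)[:,:2]-O; return np.c_[p@ex,p@ey].round(4)
E
python3 - <<'E'
from h import *
d=dict(np.load('w1.npz')); W=d['W']; f=d
B=ray(f,[(253,180),(338,180)],.008); print('bed end corners',cl(B))
print('piston',cl(ray(f,(295,72),W[72,295,2])),W[72,295,2],'holes',cl(ray(f,[(295.5,129),(295.5,154.5)],.036)))
m=(W[...,2]>.028)&(W[...,2]<.044); m[:30]=0; m[190:]=0; m[:,:255]=0; m[:,335:]=0
p=W[m]; q=cl(p); print(len(q), q.min(0),q.max(0))
arm=q[q[:,0]>.165]; print('arm',arm.min(0),arm.max(0),np.median(p[q[:,0]>.165][:,2]))
xs=np.arange(.16,.212,.004)
mid=np.array([[x,*np.percentile(a[:,1],[3,97])] for x in xs for a in [arm[abs(arm[:,0]-x)<.003]] if len(a)>10]); print(mid.round(4)); s=np.polyfit(mid[:,0],mid[:,1:].mean(1),1); print('slope deg',np.degrees(np.arctan(s[0])),np.polyval(s,.19))
body=q[(q[:,0]<.148)&(q[:,0]>.085)]
mb=np.array([[x,*np.percentile(a[:,1],[2,98])] for x in np.arange(.09,.15,.006) for a in [body[abs(body[:,0]-x)<.003]] if len(a)>10]); print(mb.round(4))
v=W[(W[...,2]>.05)&(abs(W[...,0]-.52)<.08)&(W[...,1]<-.08)&(W[...,1]>-.4)]; print('vise y max',v[:,1].max() if len(v) else None, v[:,2].max())
for zz in (.05,.08,.11,.14):
  a=v[v[:,2]>zz]; print(zz,a[:,1].max() if len(a) else None)
E
```

```text
bed end corners [[ 0.2393 -0.0511]
 [ 0.2394  0.055 ]]
piston [[ 0.1159 -0.0012]] 0.05133956283150448 holes [[0.1749 0.0004]
 [0.2035 0.0007]]
4633 [ 0.077 -0.033] [0.213  0.0429]
arm [ 0.1651 -0.0182] [0.213  0.0158] 0.03624525566506495
[[ 0.164  -0.0171  0.0147]
 [ 0.168  -0.0159  0.0137]
 [ 0.172  -0.0142  0.0133]
 [ 0.176  -0.0148  0.0134]
 [ 0.18   -0.0145  0.0135]
 [ 0.184  -0.0147  0.0134]
 [ 0.188  -0.0148  0.0125]
 [ 0.192  -0.0144  0.0126]
 [ 0.196  -0.0148  0.0137]
 [ 0.2    -0.0137  0.0139]
 [ 0.204  -0.0137  0.0139]
 [ 0.208  -0.0137  0.014 ]]
slope deg 1.4320461317229791 -0.0004647534965034972
[[ 0.09   -0.0327  0.0274]
 [ 0.096  -0.0317  0.0266]
 [ 0.102  -0.0324  0.0278]
 [ 0.108  -0.0319  0.0282]
 [ 0.114  -0.032   0.0284]
 [ 0.12   -0.0321  0.0286]
 [ 0.126  -0.0321  0.0319]
 [ 0.132  -0.031   0.0415]
 [ 0.138  -0.03    0.0357]
 [ 0.144  -0.0313  0.0292]]
vise y max -0.08000044688485662 0.4011171645628707
0.05 -0.08000044688485662
0.08 -0.08000044688485662
0.11 -0.08000044688485662
0.14 -0.08000044688485662
```

Run:
```python
from h import *
d=dict(np.load('w1.npz')); W=d['W']
for p in [(313,232),(285,285),(185,270),(340,240),(410,245),(290,275)]: print(p,W[p[1],p[0]].round(3))
f=grab('wrist'); print(f['mount'].round(3)); print('grip target',O+ex*.1945+ey*.0005)
print(robot.get_obs()['eef_pos'])
t=np.load('top0.npz')['W']; v=t[(t[...,2]>.05)&(abs(t[...,0]-.5)<.1)&(t[...,1]<-.11)&(t[...,1]>-.4)]; print(v[:,1].max(),v[:,2].max())
```

```text
(313, 232) [ 0.546 -0.166  0.028]
(285, 285) [ 0.515 -0.198  0.115]
(185, 270) [ 0.41 -0.2   0.11]
(340, 240) [ 0.583 -0.174  0.021]
(410, 245) [ 0.672 -0.167  0.021]
(290, 275) [ 0.521 -0.2    0.085]
[[-0.001 -0.956 -0.293  0.076]
 [ 1.    -0.001 -0.     0.001]
 [-0.    -0.293  0.956 -0.143]
 [ 0.     0.     0.     1.   ]]
grip target [ 0.50620924 -0.06442944]
[ 0.49432123 -0.09467604  0.3169969 ]
-0.1841605051371239 0.27515296371950204
```

```bash
python3 -c "
from h import *
print(robot.get_obs()['joints'].round(2))"
```

```text
[ 0.63  0.17 -0.63  1.81  0.11  1.2   0.11]
```

```bash
python3 -m crank '[[0.0155,0.03,-0.06,0.029],[0,0,-0.065,0],[0,0,-0.065,0],[0,0,-0.05,0],[0,0,0,0]]'
python3 - <<'E'
from h import *
import time
o=robot.get_obs(); print(o['eef_pos'],cl(o['eef_pos']))
f=grab('wrist'); save(f,'w2.png'); np.savez('w2.npz',W=cloud(f),im=f['image'],T=f['T'],f=f['f'],cx=f['cx'],cy=f['cy'])
E
```

```text
time: 2.75
eef_pos: [0.5052, -0.0723, 0.1239]
ee_rot: [0.645, 0.764, -0.001, -0.002]
ft_force: [0.1, 0.1, 1.1]
finger_gap: 0.0859
grip_force: 0.0
[ 0.50524917 -0.07230431  0.12392872] [[ 0.2021 -0.0017]]
```

View pics/w2.png

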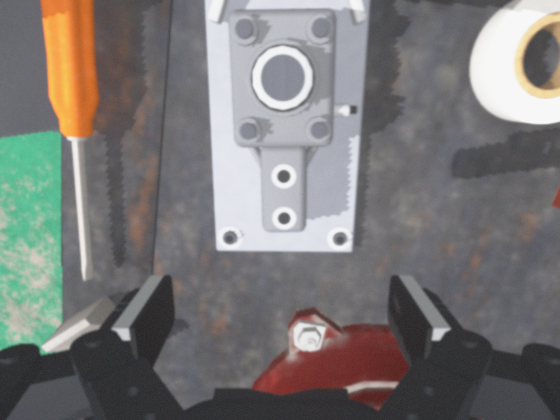

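Close view: piston (282,78), arm holes (283,176),(284,217), bed end from (217,251) to (354,251), guide flare tips at the top edge; the arm lies left of the gripper centre line.

Run:
```python
from h import *
f=dict(np.load('w2.npz')); W=f['W']
print('bedend',cl(ray(f,[(217,251),(354,251)],.008)),'bed edges up',cl(ray(f,[(210,100),(363.5,100)],.008)))
print('piston',cl(ray(f,(282,78),.051)),W[78,282,2],'holes',cl(ray(f,[(283.5,176),(284,217.5)],.036)))
print('arm sides',cl(ray(f,[(263,190),(305,190),(264.5,225),(304.5,225)],.036)),W[200,272,2], 'body sides',cl(ray(f,[(232,60),(334,60),(234,140),(331,140)],.038)))
q=W[0:25,200:375].reshape(-1,3); q=q[(q[:,2]>.014)&(q[:,2]<.03)]; c=cl(q)
for s in (-1,1): a=c[c[:,1]*s>.034]; print('guide',len(a),a[:,0].min() if len(a) else 0,a.max(0) if len(a) else 0, abs(a[:,1]).min() if len(a) else 0)
```

```text
bedend [[ 0.2387 -0.0495]
 [ 0.2373  0.0552]] bed edges up [[ 0.1281 -0.0499]
 [ 0.1269  0.0539]]
piston [[ 0.1157 -0.0013]] 0.052146756752012274 holes [[0.174  0.0004]
 [0.202  0.0011]]
arm sides [[ 0.1834 -0.0127]
 [ 0.1831  0.0145]
 [ 0.2074 -0.0118]
 [ 0.207   0.0149]] 0.036672191652200564 body sides [[ 0.1056 -0.0304]
 [ 0.1049  0.0287]
 [ 0.1514 -0.0304]
 [ 0.1507  0.0294]]
guide 300 0.0694 [ 0.0823 -0.0367] 0.0367
guide 321 0.0688 [0.0819 0.0481] 0.0377
```

```bash
python3 -m crank '[[0.0034,0.0018,-0.04,0],[0,0,-0.04,0],[0,0,-0.03,0],[0,0,-0.02,0],[0,0,0,0]]' && python3 -m crank '[[0,0,-0.003,0],[0,0,0,0],[0,0,0,0],[0,0,0,0],[0,0,0,0]]' 150 30 && python3 -m crank '[[0,0,0,0],[0,0,0,0],[0,0,0,0],[0,0,0,0],[0,0,0,0]]' 255 40
```

```text
time: 3.42
eef_pos: [0.5104, -0.0697, 0.022]
ee_rot: [0.645, 0.765, 0.0, 0.0]
ft_force: [0.3, -0.5, 0.8]
finger_gap: 0.0852
grip_force: 0.0
time: 4.05
eef_pos: [0.5097, -0.0692, 0.019]
ee_rot: [0.644, 0.765, -0.0, 0.0]
ft_force: [-0.6, 0.5, -0.8]
finger_gap: 0.0349
grip_force: 0.2
time: 4.68
eef_pos: [0.5093, -0.0694, 0.0189]
ee_rot: [0.644, 0.765, -0.0, -0.0]
ft_force: [-3.4, -2.4, 4.7]
finger_gap: 0.0295
grip_force: 39.2
```

```bash
python3 -m crank '[[0.0014,0.0002,0,-0.016],[0,0,0,-0.016],[-0.002,0.0125,0,0],[-0.002,0.0125,0,0],[-0.002,0.012,0,0]]' && python3 -m crank '[[0,0,0,0],[0,0,0,0],[0,0,0,0],[0,0,0,0],[0,0,0,0]]'
python3 - <<'E'
from h import *
o=robot.get_obs(); print(o['eef_pos'],cl(o['eef_pos']),o['ft_force'])
f=grab('wrist'); save(f,'w3.png'); np.savez('w3.npz',W=cloud(f),im=f['image'],T=f['T'],f=f['f'],cx=f['cx'],cy=f['cy'])
E
```

```text
time: 5.3
eef_pos: [0.5068, -0.04, 0.0192]
ee_rot: [0.654, 0.756, 0.0, 0.001]
ft_force: [0.5, -5.2, 4.1]
finger_gap: 0.0291
grip_force: 39.3
time: 5.92
eef_pos: [0.5062, -0.0386, 0.019]
ee_rot: [0.654, 0.757, 0.001, -0.0]
ft_force: [1.1, 3.7, 3.0]
finger_gap: 0.0293
grip_force: 38.3
[ 0.50619413 -0.03862163  0.01897817] [[0.169  0.0045]] [1.1155037  3.68019582 3.04071707]
```

View pics/w3.png

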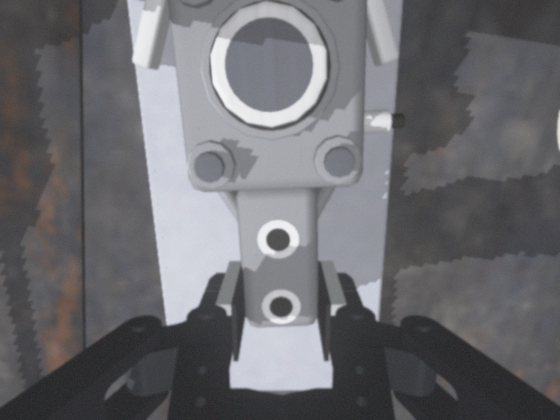

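The caliper is gripped at its arm (holes (278,239),(282,306)), the piston is at (269,65), and the body is at the mouth of the flared guides, at (150,60) and (380,60).

Run:
```python
from h import *
f=dict(np.load('w3.npz')); W=f['W']; g=cv2.cvtColor(f['im'],cv2.COLOR_RGB2GRAY).astype(int)
for v in (100,160,220,260):
    r=np.gradient(cv2.GaussianBlur(g.astype(np.float32),(5,5),0)[v]); L=120+r[120:190].argmax(); Rr=370+r[370:420].argmin()
    c=cl(ray(f,[(L,v),(Rr,v)],.008)); print(v,L,Rr,c.tolist(),c.mean(0))
p=cl(ray(f,(269,65),W[60,269,2])); print('piston',p,W[60,269,2]); print('holes',cl(ray(f,[(278,239),(282,306)],.036)))
print('bolts',cl(ray(f,[(210,166),(340,160)],.046)))
print('guide tips',cl(ray(f,[(160,67),(372,65),(135,64),(397,60)],.020)), W[50,150],W[50,382])
```

```text
100 139 395 [[0.0934, -0.0507], [0.0946, 0.0523]] [0.094  0.0008]
160 146 391 [[0.1176, -0.0507], [0.1188, 0.0525]] [0.1182 0.0009]
220 153 386 [[0.1443, -0.0508], [0.1454, 0.0524]] [0.14485 0.0008 ]
260 158 383 [[0.1636, -0.0507], [0.1648, 0.0524]] [0.1642  0.00085]
piston [[0.0844 0.0031]] 0.05057407247859143
holes [[0.1429 0.0047]
 [0.171  0.0059]]
bolts [[ 0.1138 -0.0165]
 [ 0.1124  0.0249]]
guide tips [[ 0.0821 -0.0373]
 [ 0.0823  0.0394]
 [ 0.081  -0.0462]
 [ 0.0807  0.0483]] [0.44771066 0.04590341 0.02022927] [0.52956074 0.0578348  0.02046039]
```

```bash
python3 -m crank '[[-0.003,-0.0005,0,0],[-0.0029,-0.0005,0,-0.01],[0,0,0,-0.016],[0,0,0,-0.016],[0,0,0,0]]'
cat > m.py <<'E'
from h import *
o=robot.get_obs(); print('tcp',o['eef_pos'].round(4),cl(o['eef_pos']),o['ft_force'].round(1),o['ee_rot'].round(4))
f=grab('wrist'); W=cloud(f); g=cv2.cvtColor(f['image'],cv2.COLOR_RGB2GRAY); save(f,'cur.png')
C=cv2.HoughCircles(cv2.medianBlur(g,5),cv2.HOUGH_GRADIENT,1,40,param1=100,param2=25,minRadius=8,maxRadius=75)
for u,v,r in C[0]:
    w=W[int(v),int(u)]
    if 200<u<350: print(round(u),round(v),round(r),cl(ray(f,(u,v),.036 if (r<40) else .051)),w[2].round(3))
b=cv2.GaussianBlur(g.astype(np.float32),(5,5),0)
for v in (160,220):
    r=np.gradient(b[v]); L=120+r[120:190].argmax(); Rr=355+r[355:420].argmin(); print('bedmid',cl(ray(f,[(L,v),(Rr,v)],.008)).mean(0),L,Rr)
E
python3 m.py
```

```text
time: 6.6
eef_pos: [0.5004, -0.0415, 0.0188]
ee_rot: [0.667, 0.745, -0.001, -0.0]
ft_force: [-1.0, -2.7, 5.7]
finger_gap: 0.0289
grip_force: 40.0
tcp [ 0.5004 -0.0415  0.0188] [[ 0.1709 -0.0017]] [-1.  -2.7  5.7] [ 6.666e-01  7.454e-01 -1.200e-03 -1.000e-04]
268 64 62 [[ 0.0858 -0.0005]] 0.052
210 166 16 [[ 0.1165 -0.0225]] 0.045
280 308 19 [[ 0.1739 -0.0009]] 0.037
340 164 25 [[0.1178 0.0224]] 0.047
274 238 17 [[ 0.1441 -0.0021]] 0.039
bedmid [0.12015 0.0008 ] 156 402
bedmid [0.1468 0.0009] 165 399
```

```bash
python3 -m crank '[[0.0023,0.0004,0,0.008],[0,0,0,0.006],[-0.0008,0.005,0,0],[-0.0008,0.005,0,0],[0,0,0,0]]' && python3 m.py
```

```text
time: 7.28
eef_pos: [0.5012, -0.0339, 0.019]
ee_rot: [0.663, 0.749, -0.001, 0.0]
ft_force: [0.1, -6.1, 5.2]
finger_gap: 0.0291
grip_force: 39.8
tcp [ 0.5012 -0.0339  0.019 ] [[0.1636 0.0003]] [ 0.1 -6.1  5.2] [ 6.627e-01  7.489e-01 -1.500e-03  4.000e-04]
274 64 61 [[0.0788 0.0022]] 0.052
340 164 25 [[0.1102 0.0238]] 0.047
210 166 16 [[ 0.1093 -0.0212]] 0.047
278 240 12 [[0.1376 0.0014]] 0.038
280 306 17 [[0.1652 0.0007]] 0.037
bedmid [0.11275 0.00055] 153 397
bedmid [0.13945 0.00085] 161 395
```

View pics/cur.png

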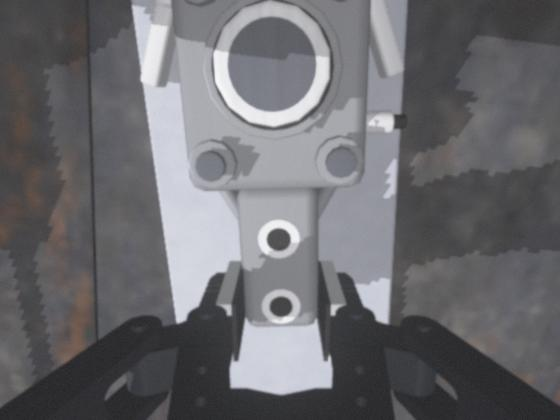

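```bash
python3 -m crank '[[0,0,0,0],[0,0,0,0],[0,0,0,0],[0.001,-0.005,0,0],[0.0025,-0.015,0,0]]' 110 30 && python3 -m crank '[[0.0025,-0.0155,0,0.02],[0.0025,-0.0155,-0.003,0.023],[0,0,-0.002,0],[0,0,0,0],[0,0,0,0]]' 228 30 && python3 m.py
```

```text
time: 7.95
eef_pos: [0.5047, -0.0478, 0.0189]
ee_rot: [0.662, 0.75, 0.0, -0.0]
ft_force: [0.0, 0.4, -0.6]
finger_gap: 0.0484
grip_force: 0.0
time: 8.57
eef_pos: [0.5086, -0.072, 0.015]
ee_rot: [0.649, 0.761, 0.0, -0.0]
ft_force: [0.5, 0.8, -0.3]
finger_gap: 0.0089
grip_force: 0.0
tcp [ 0.5086 -0.072   0.015 ] [[0.2024 0.0017]] [ 0.5  0.8 -0.3] [ 6.491e-01  7.607e-01  1.000e-04 -1.000e-04]
276 130 24 [[0.1368 0.0012]] 0.037
276 214 21 [[0.1652 0.0011]] 0.037
204 26 19 [[ 0.1058 -0.0207]] 0.047
350 34 24 [[0.108  0.0234]] 0.046
bedmid [0.151   0.00065] 151 401
bedmid [0.17695 0.00085] 157 396
```

```bash
python3 -m crank '[[-0.0015,0.007,0,0],[-0.0015,0.0075,0,0],[-0.0004,0.0025,0,0],[-0.0004,0.0025,0,0],[-0.0004,0.0025,0,0]]' && python3 -m crank '[[-0.0004,0.0025,0,0],[-0.0004,0.0025,0,0],[-0.0004,0.0025,0,0],[-0.0002,0.0012,0,0],[-0.0002,0.0012,0,0]]' && python3 m.py
```

```text
time: 9.25
eef_pos: [0.5055, -0.0558, 0.015]
ee_rot: [0.65, 0.76, -0.0, 0.0]
ft_force: [0.4, -3.6, 0.6]
finger_gap: 0.0089
grip_force: 1.7
time: 9.88
eef_pos: [0.5041, -0.0473, 0.015]
ee_rot: [0.649, 0.76, -0.0, 0.0]
ft_force: [1.4, -4.4, 2.0]
finger_gap: 0.0091
grip_force: 2.2
tcp [ 0.5041 -0.0473  0.015 ] [[0.1772 0.001 ]] [ 1.4 -4.4  2. ] [ 6.495e-01  7.604e-01 -0.000e+00  1.000e-04]
348 80 26 [[0.0962 0.0233]] 0.047
278 172 12 [[0.1255 0.0013]] 0.037
206 78 18 [[ 0.0957 -0.0213]] 0.048
278 250 11 [[0.154  0.0009]] 0.038
258 296 12 [[ 0.1727 -0.0063]] 0.049
bedmid [0.1258 0.0007] 152 403
bedmid [0.1518  0.00105] 159 398
```

```bash
python3 -m crank '[[-0.0002,0.0012,0,0],[-0.0002,0.0012,0,0],[-0.0001,0.0007,0,0],[-0.0001,0.0007,0,0],[0,0,0,0]]'
```

```text
time: 10.55
eef_pos: [0.5036, -0.044, 0.015]
ee_rot: [0.649, 0.76, 0.0, 0.0]
ft_force: [1.3, -4.8, 2.3]
finger_gap: 0.0088
grip_force: 2.3
```

```bash
python3 -m crank '[[-0.0001,0.0007,0,0],[-0.0001,0.0007,0,0],[-0.0001,0.0007,0,0],[0,0,0,0],[0,0,0,0]]'
```

```text
time: 11.18
eef_pos: [0.5033, -0.0423, 0.015]
ee_rot: [0.649, 0.76, 0.0, -0.0]
ft_force: [0.6, -5.7, 3.3]
finger_gap: 0.0091
grip_force: 2.3
```

```bash
python3 -m crank '[[-0.0001,0.0007,0,0],[-0.0001,0.0007,0,0],[-0.0001,0.0007,0,0],[0,0,0,0],[0,0,0,0]]'
```

```text
time: 11.8
eef_pos: [0.503, -0.0408, 0.015]
ee_rot: [0.649, 0.76, -0.0, -0.0]
ft_force: [-0.0, -4.6, 2.8]
finger_gap: 0.009
grip_force: 2.4
```

```bash
python3 -m crank '[[-0.0001,0.0007,0,0],[-0.0001,0.0007,0,0],[-0.0001,0.0007,0,0],[0,0,0,0],[0,0,0,0]]'
```

```text
time: 12.42
eef_pos: [0.5028, -0.0391, 0.015]
ee_rot: [0.649, 0.76, 0.0, -0.0]
ft_force: [0.7, -5.5, 2.5]
finger_gap: 0.0092
grip_force: 2.4
```

```bash
python3 -m crank '[[-0.0001,0.0007,0,0],[-0.0001,0.0007,0,0],[0,0,0,0],[0,0,0,0],[0,0,0,0]]'
```

```text
time: 13.05
eef_pos: [0.5026, -0.0379, 0.015]
ee_rot: [0.649, 0.76, 0.0, -0.0]
ft_force: [0.8, -5.0, 2.9]
finger_gap: 0.0089
grip_force: 2.4
```

```bash
python3 -m crank '[[-0.0001,0.0007,0,0],[-0.0001,0.0007,0,0],[0,0,0,0],[0,0,0,0],[0,0,0,0]]'
```

```text
time: 13.68
eef_pos: [0.5024, -0.0368, 0.015]
ee_rot: [0.649, 0.76, -0.0, -0.0]
ft_force: [2.1, -5.3, 2.3]
finger_gap: 0.009
grip_force: 2.4
```

```bash
python3 -m crank '[[-0.0001,0.0007,0,0],[-0.0001,0.0007,0,0],[0,0,0,0],[0,0,0,0],[0,0,0,0]]'; python3 m.py
```

```text
time: 14.3
eef_pos: [0.5023, -0.0357, 0.015]
ee_rot: [0.649, 0.76, 0.0, -0.0]
ft_force: [1.1, -5.2, 2.7]
finger_gap: 0.009
grip_force: 2.4
tcp [ 0.5023 -0.0357  0.015 ] [[0.1655 0.0011]] [ 1.1 -5.2  2.7] [ 0.6494  0.7604  0.     -0.    ]
278 172 22 [[0.1138 0.001 ]] 0.038
278 250 20 [[0.1419 0.0009]] 0.038
210 82 23 [[ 0.0852 -0.0203]] 0.047
278 4 38 [[0.063  0.0011]] 0.052
bedmid [0.11415 0.0006 ] 152 402
bedmid [0.1401 0.0007] 158 397
```

```bash
python3 -m crank '[[-0.0001,0.0007,0,0],[-0.0001,0.0007,0,0],[0,0,0,0],[0,0,0,0],[0,0,0,0]]'
```

```text
time: 14.98
eef_pos: [0.5022, -0.0346, 0.015]
ee_rot: [0.649, 0.76, 0.0, 0.0]
ft_force: [-0.1, -5.0, 2.7]
finger_gap: 0.0087
grip_force: 2.4
```

```bash
python3 -m crank '[[-0.0001,0.0007,0,0],[-0.0001,0.0007,0,0],[0,0,0,0],[0,0,0,0],[0,0,0,0]]'
```

```text
time: 15.6
eef_pos: [0.502, -0.0339, 0.015]
ee_rot: [0.65, 0.76, -0.0, 0.0]
ft_force: [1.4, -5.8, 2.7]
finger_gap: 0.0092
grip_force: 3.0
```

```bash
python3 -m crank '[[-0.0001,0.0006,0,0],[0,0,0,0],[0,0,0,0],[0,0,0,0],[0,0,0,0]]'
```

```text
time: 16.23
eef_pos: [0.5021, -0.0339, 0.015]
ee_rot: [0.65, 0.76, -0.0, 0.0]
ft_force: [0.0, -6.5, 3.6]
finger_gap: 0.0092
grip_force: 3.6
```

```bash
python3 -m crank '[[-0.0001,0.0006,0,0],[0,0,0,0],[0,0,0,0],[0,0,0,0],[0,0,0,0]]'
```

```text
time: 16.85
eef_pos: [0.5021, -0.0339, 0.015]
ee_rot: [0.65, 0.76, -0.001, 0.001]
ft_force: [1.6, -8.2, 4.1]
finger_gap: 0.0091
grip_force: 4.2
```

```bash
python3 -m crank '[[-0.0001,0.0006,0,0],[0,0,0,0],[0,0,0,0],[0,0,0,0],[0,0,0,0]]'
```

```text
time: 17.48
eef_pos: [0.502, -0.0339, 0.015]
ee_rot: [0.65, 0.76, -0.001, 0.001]
ft_force: [1.4, -8.8, 3.4]
finger_gap: 0.009
grip_force: 4.8
```

```bash
python3 -m crank '[[0.0004,-0.0025,0,0],[0.0006,-0.004,0,0],[0.001,-0.006,0,0],[0.001,-0.006,0,0],[0,0,0.06,0]]' && python3 -m crank '[[0,0,0.07,0],[0,0,0.07,0],[0,0,0.07,0],[0,0,0.07,0],[-0.0097,0.062,0.016,0]]' 255 && python3 -m crank '[[-0.0097,0.062,0,0],[-0.0097,0.062,0,0],[0,0,0,0],[0,0,0,0],[0,0,0,0]]'
python3 - <<'E'
from h import *
o=robot.get_obs(); print(o['eef_pos'],cl(o['eef_pos']),o['joints'].round(2))
f=grab('wrist'); save(f,'w4.png'); np.savez('w4.npz',W=cloud(f),im=f['image'],T=f['T'],f=f['f'],cx=f['cx'],cy=f['cy'])
E
```

```text
time: 18.1
eef_pos: [0.5015, -0.0472, 0.0608]
ee_rot: [0.65, 0.76, -0.002, -0.003]
ft_force: [-0.6, -0.3, 0.4]
finger_gap: 0.009
grip_force: 0.0
time: 18.73
eef_pos: [0.4987, -0.0, 0.3034]
ee_rot: [0.652, 0.758, 0.002, 0.003]
ft_force: [0.6, 0.4, -0.3]
finger_gap: -0.0001
grip_force: 0.0
time: 19.35
eef_pos: [0.4811, 0.1004, 0.2995]
ee_rot: [0.65, 0.76, -0.0, -0.0]
ft_force: [0.1, 0.1, -0.4]
finger_gap: -0.0003
grip_force: 0.0
[0.48112922 0.10037018 0.29947218] [[0.0278 0.0013]] [ 0.36  0.18 -0.77  1.86  0.14  1.16 -0.31]
```

View pics/w4.png

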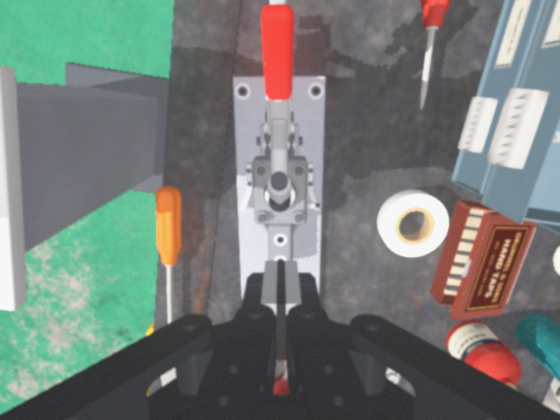

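The red grip is at columns 264–293, rows 5–98, in line with the bed. The caliper is under the foot at (279,190). The knob is out of frame above.

Run:
```python
from h import *
f=dict(np.load('w4.npz')); W=f['W']; c=f['im'].astype(int)
m=(c[...,0]>150)&(c[...,1]<80); m[120:]=0; m[:,:255]=0; m[:,305:]=0
p=W[m]; q=np.c_[cl(p),p[:,2]]; top=q[np.isfinite(q[:,2])]
print(top.min(0),top.max(0),np.median(top,0))
for x in np.arange(-.12,-.03,.01):
    a=top[abs(top[:,0]-x)<.005]; 
    if len(a)>5: print(round(x,3),np.percentile(a[:,2],[50,95]).round(4),np.percentile(a[:,1],[2,98]).round(4))
j=W[100:215,255:305].reshape(-1,3); jc=cl(j)
for x in np.arange(-.03,.08,.01):
    a=j[(abs(jc[:,0]-x)<.005)&(abs(jc[:,1])<.015)]
    if len(a): print('jaw',round(x,3),np.nanmax(a[:,2]).round(3))
# holes, caliper
print('hole',cl(ray(f,(281,240),.036)),'bedmid',cl(ray(f,[(236,120),(325,120)],.008)))
```

```text
[-0.1092   -0.0105   -0.000129] [-0.0488      0.0162      0.16602317] [-0.0837      0.0019      0.14921844]
-0.11 [0.1626 0.1642] [-0.0085  0.0092]
-0.1 [0.1625 0.1647] [-0.0097  0.0112]
-0.09 [0.1553 0.1598] [-0.0096  0.0107]
-0.08 [0.1462 0.151 ] [-0.0095  0.011 ]
-0.07 [0.1374 0.1419] [-0.0083  0.0114]
-0.06 [0.1284 0.1329] [-0.0079  0.01  ]
-0.05 [0.1209 0.1245] [-0.0041  0.0102]
jaw -0.03 0.106
jaw -0.02 0.116
jaw -0.01 0.124
jaw 0.0 0.126
jaw 0.01 0.132
jaw 0.02 0.138
jaw 0.03 0.135
jaw 0.04 0.125
jaw 0.05 0.09
jaw 0.06 0.085
jaw 0.07 0.044
hole [[0.1133 0.0024]] bedmid [[-0.0239 -0.0492]
 [-0.0237  0.0533]]
```

```bash
python3 -m crank '[[-0.01,0.064,0,0],[-0.0102,0.0644,-0.03,0],[0,0,-0.06,0],[0,0,-0.05,0],[0,0,-0.01,0]]' 255 30 && python3 -m crank '[[0,0,-0.003,0],[0,0,-0.003,0],[0,0,-0.003,0],[0,0,-0.003,0],[0,0,-0.003,0]]'; python3 -c "
from h import *
o=robot.get_obs(); print(cl(o['eef_pos']),o['eef_pos'],o['joints'].round(2))"
```

```text
time: 20.02
eef_pos: [0.4635, 0.203, 0.1774]
ee_rot: [0.65, 0.76, -0.002, -0.001]
ft_force: [-0.1, -0.2, 0.9]
finger_gap: -0.0
grip_force: 0.0
time: 20.65
eef_pos: [0.4648, 0.2047, 0.1679]
ee_rot: [0.649, 0.76, 0.0, 0.0]
ft_force: [0.2, -0.2, 0.7]
finger_gap: 0.0004
grip_force: 0.0
[[-0.0778  0.0015]] [0.46484384 0.20470584 0.16786907] [ 0.11  0.38 -0.78  1.97  0.34  0.92 -0.69]
```

```bash
python3 -m crank '[[0,0,-0.003,0],[0,0,-0.003,0],[0,0,-0.003,0],[0,0,-0.0025,0],[-0.0001,0.001,-0.0025,0]]'
```

```text
time: 21.28
eef_pos: [0.4647, 0.2054, 0.1564]
ee_rot: [0.649, 0.76, -0.0, -0.0]
ft_force: [-0.6, 0.5, -1.0]
finger_gap: -0.0001
grip_force: 0.0
```

```bash
python3 -m crank '[[-0.0003,0.002,-0.0025,0],[-0.0003,0.002,-0.0025,0],[-0.0003,0.002,-0.0025,0],[-0.0003,0.002,-0.0025,0],[-0.0003,0.0018,-0.0025,0]]'
```

```text
time: 21.9
eef_pos: [0.4635, 0.2135, 0.1465]
ee_rot: [0.649, 0.76, 0.0, 0.0]
ft_force: [-0.9, -0.9, 2.9]
finger_gap: 0.0004
grip_force: 1.6
```

```bash
python3 -m crank '[[-0.0003,0.0017,-0.0025,0],[-0.0003,0.0017,-0.0025,0],[-0.0003,0.0016,-0.0025,0],[-0.0002,0.0015,-0.0025,0],[-0.0002,0.0015,-0.0025,0]]'
```

```text
time: 22.52
eef_pos: [0.4626, 0.2188, 0.1363]
ee_rot: [0.65, 0.76, -0.001, 0.0]
ft_force: [0.5, -5.0, 5.5]
finger_gap: 0.0002
grip_force: 3.8
```

```bash
python3 -m crank '[[-0.0002,0.0014,-0.0023,0],[-0.0002,0.0013,-0.0023,0],[-0.0002,0.0012,-0.0023,0],[-0.0002,0.0012,-0.0023,0],[-0.0002,0.0011,-0.0023,0]]'
```

```text
time: 23.15
eef_pos: [0.462, 0.2223, 0.1273]
ee_rot: [0.65, 0.76, -0.002, 0.001]
ft_force: [1.1, -10.0, 6.2]
finger_gap: -0.0001
grip_force: 4.7
```

```bash
python3 -m crank '[[0,0,-0.0023,0],[0,0,-0.0023,0],[0,0,-0.0023,0],[0,0,-0.002,0],[0,0,-0.002,0]]'
```

```text
time: 23.78
eef_pos: [0.4617, 0.2244, 0.1188]
ee_rot: [0.65, 0.76, -0.0, 0.0]
ft_force: [-0.1, -3.3, 6.7]
finger_gap: 0.0002
grip_force: 3.5
```

```bash
python3 -m crank '[[0,0.0004,-0.002,0],[0,0.0004,-0.002,0],[0,0.0004,-0.002,0],[0,0.0004,-0.002,0],[0,0.0003,-0.002,0]]'
```

```text
time: 24.4
eef_pos: [0.4614, 0.2264, 0.1106]
ee_rot: [0.649, 0.76, 0.0, -0.0]
ft_force: [-0.5, -1.9, 3.7]
finger_gap: 0.0
grip_force: 1.9
```

```bash
python3 -m crank '[[0,0.0003,-0.0016,0],[0,0.0003,-0.0016,0],[0,0.0003,-0.0016,0],[0,0.0002,-0.0016,0],[0,0,0,0]]'
```

```text
time: 25.02
eef_pos: [0.4614, 0.2274, 0.1054]
ee_rot: [0.649, 0.761, 0.0, -0.0]
ft_force: [-0.6, -0.5, 1.8]
finger_gap: -0.0004
grip_force: 0.7
```

```bash
python3 -m crank '[[0,0.0002,-0.0013,0],[0,0.0002,-0.0013,0],[0,0.0001,-0.0013,0],[0,0,0,0],[0,0,0,0]]'
```

```text
time: 25.65
eef_pos: [0.4617, 0.2275, 0.1024]
ee_rot: [0.649, 0.76, 0.0, 0.0]
ft_force: [0.3, -0.5, 0.4]
finger_gap: 0.0001
grip_force: 0.0
```

```bash
python3 -m crank '[[0,0.0001,-0.0012,0],[0,0.0001,-0.0012,0],[0,0,0,0],[0,0,0,0],[0,0,0,0]]'
```

```text
time: 26.28
eef_pos: [0.4616, 0.2277, 0.1005]
ee_rot: [0.649, 0.76, 0.0, 0.0]
ft_force: [1.0, 0.5, -0.5]
finger_gap: 0.0002
grip_force: 0.0
```

```bash
python3 -m crank '[[0,0,0.03,0],[0.004,-0.025,0.06,0],[0.0095,-0.06,0.07,0],[0.0095,-0.06,0.06,0],[0,0,0,0]]' 90 30
python3 - <<'E'
from h import *
o=robot.get_obs(); print(o['eef_pos'],cl(o['eef_pos']))
f=grab('wrist'); save(f,'w5.png'); np.savez('w5.npz',W=cloud(f),im=f['image'],T=f['T'],f=f['f'],cx=f['cx'],cy=f['cy'])
E
```

```text
time: 26.9
eef_pos: [0.4809, 0.12, 0.2666]
ee_rot: [0.652, 0.758, 0.002, 0.003]
ft_force: [-0.2, 0.7, 0.1]
finger_gap: 0.0556
grip_force: 0.0
[0.4808553  0.11998343 0.26655956] [[0.0084 0.0041]]
```

View pics/w5.png

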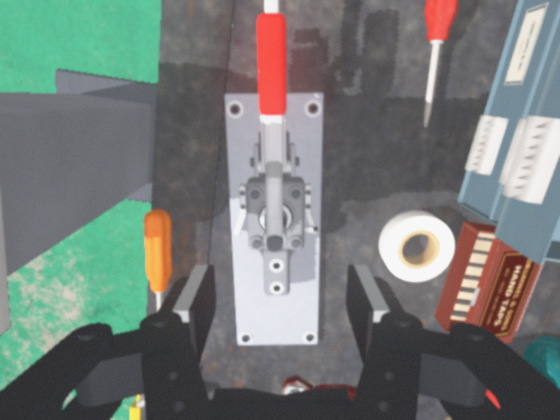

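The handle is down and longer in view (red grip rows 13–113), and the jaw is down over the piston at (272,225). Next I check heights and move out for the knob.

```bash
python3 - <<'E'
from h import *
f=dict(np.load('w5.npz')); W=f['W']; c=f['im'].astype(int)
m=(c[...,0]>150)&(c[...,1]<80); m[120:]=0; m[:,:250]=0; m[:,300:]=0
p=W[m]; q=np.c_[cl(p),p[:,2]]
for x in np.arange(-.13,-.04,.01):
    a=q[abs(q[:,0]-x)<.005]
    if len(a)>5: print(round(x,3),np.percentile(a[:,2],[50,95]).round(4),np.percentile(a[:,1],[2,98]).round(4))
print('holes',cl(ray(f,[(277,266),(277,288)],.036)))
E
python3 -m crank '[[-0.006,0.06,0,0],[-0.0085,0.055,0,0],[0,0,0,0],[0,0,0,0],[0,0,0,0]]'
python3 - <<'E'
from h import *
o=robot.get_obs(); print(o['eef_pos'],cl(o['eef_pos']),o['joints'].round(2))
f=grab('wrist'); save(f,'w6.png'); np.savez('w6.npz',W=cloud(f),im=f['image'],T=f['T'],f=f['f'],cx=f['cx'],cy=f['cy'])
W=cloud(f); c=f['image'].astype(int)
m=((c[...,0]>150)&(c[...,1]<80)).astype(np.uint8); n,l,s,ce=cv2.connectedComponentsWithStats(m)
for k in range(1,n):
    if s[k,4]>40: p=W[l==k]; print(s[k],ce[k].round(1),np.nanmedian(p,0).round(4),cl(np.nanmedian(p,0)),np.nanpercentile(p[:,2],90).round(4))
E
```

```text
-0.13 [0.0944 0.0956] [-0.0066  0.0089]
-0.12 [0.095  0.0965] [0.0002 0.0104]
-0.11 [0.0947 0.0962] [-0.0087  0.0104]
-0.1 [0.0947 0.0963] [-0.0059  0.0104]
-0.09 [0.0943 0.0963] [-0.0022  0.0103]
-0.08 [0.0942 0.096 ] [0.0036 0.0103]
-0.07 [0.0938 0.0952] [0.0061 0.0103]
-0.06 [0.0941 0.0953] [0.0069 0.0094]
holes [[0.1124 0.0017]
 [0.1399 0.0014]]
time: 27.58
eef_pos: [0.4664, 0.2144, 0.2629]
ee_rot: [0.65, 0.76, -0.001, -0.0]
ft_force: [0.4, 0.5, 0.1]
finger_gap: 0.0555
grip_force: 0.0
[0.46643808 0.21438048 0.26289536] [[-0.0871  0.0045]] [ 0.17  0.28 -0.85  1.86  0.24  1.11 -0.61]
[438  45  20  95 161] [450.1  91.7] [0.6215 0.3206 0.0222] [[-0.1679  0.1742]] 0.0278
[269  98  16  18 127] [278.2 106. ] [0.4548 0.2831 0.0734] [[-0.1568  0.0038]] 0.0753
[264 139  24  81 411] [282.8 166.8] [0.4671 0.2369 0.0938] [[-0.1092  0.0087]] 0.0952
```

View pics/w6.png

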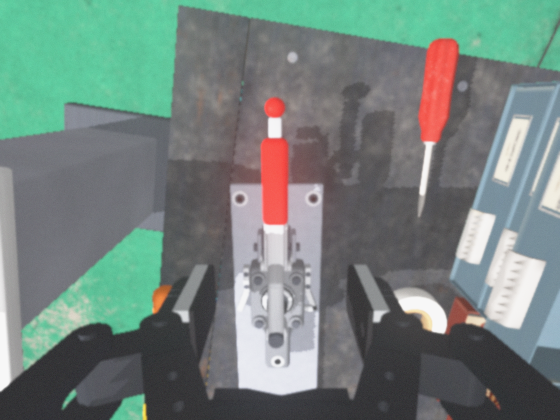

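The clamp is locked: the grip lies flat at z≈0.095, down about 59 mm. The knob is at (274,107), with nothing beside it.

Run:
```python
from h import *
f=dict(np.load('w6.npz')); c=f['im'].astype(int); W=f['W']
m=((c[...,0]>150)&(c[...,1]<90)&(c[...,2]<90)); m[125:]=0; m[:90]=0; m[:,:255]=0; m[:,295:]=0
v,u=np.nonzero(m); (cc,r)=cv2.minEnclosingCircle(np.c_[u,v].astype(np.float32)); print(cc,r,np.nanpercentile(W[m][:,2],[50,95,99]))
k=ray(f,cc,.067)[0]; o=robot.get_obs()['eef_pos']; print(k,cl(k),'delta norm xy',(k-o)/.8, 'grip mid y', cl(ray(f,[(262.5,160),(288,160)],.09)).mean(0))
print('piston/jaw', W[335,277])
```

```text
(274.77777099609375, 107.11111450195312) 9.664205551147461 [0.07355709 0.07610692 0.07716617]
[0.45147378 0.28083261 0.067     ] [[-1.551e-01  1.000e-04]] delta norm xy [-0.01892118  0.08313606 -0.24514563] grip mid y [-0.1116   0.00065]
piston/jaw [0.48489901 0.07960844 0.11235547]
```

```bash
python3 -m crank '[[-0.0095,0.042,0,0],[-0.0095,0.041,-0.03,0],[0,0,-0.06,0],[0,0,-0.06,0],[0,0,0,0]]' 110 20 && python3 -c "
from h import *
o=robot.get_obs(); k=np.array([.45147,.28083,.048]); print(o['eef_pos'],(k-o['eef_pos'])/.8)"
```

```text
time: 28.25
eef_pos: [0.4496, 0.2792, 0.1407]
ee_rot: [0.65, 0.76, -0.003, -0.001]
ft_force: [-0.4, 0.1, 0.3]
finger_gap: 0.048
grip_force: 0.0
[0.4495991  0.27923527 0.14068114] [ 0.00233863  0.00199342 -0.11585142]
```

```bash
python3 -m crank '[[0.001,0.001,-0.05,0],[0,0,-0.04,0],[0,0,-0.02,0],[0,0,-0.005,0],[0,0,0,0]]' && python3 -m crank '[[0,0,0,0],[0,0,0,0],[0,0,0,0],[0,0,0,0],[0,0,0,0]]' 255 20
```

```text
time: 28.88
eef_pos: [0.453, 0.283, 0.0528]
ee_rot: [0.65, 0.76, 0.001, 0.0]
ft_force: [0.3, -0.5, 0.2]
finger_gap: 0.0487
grip_force: 0.0
time: 29.5
eef_pos: [0.451, 0.2827, 0.0516]
ee_rot: [0.649, 0.761, -0.001, -0.0]
ft_force: [-6.1, -0.2, 3.0]
finger_gap: 0.0162
grip_force: 19.5
```

```bash
python3 -m crank '[[-0.0025,0,0,0],[0,0,0.0025,0],[0,0,0.0025,0],[0,0,0.0025,0],[0,0,0,0]]'
```

```text
time: 30.12
eef_pos: [0.4503, 0.2822, 0.0576]
ee_rot: [0.65, 0.76, -0.0, 0.0]
ft_force: [-0.6, -0.7, -2.1]
finger_gap: 0.0165
grip_force: 19.5
```

```bash
python3 -m crank '[[0,0,0.0025,0],[0,0,0.0025,0],[0,0,0.0025,0],[0,0,0.0025,0],[0,0,0,0]]'
```

```text
time: 30.75
eef_pos: [0.4502, 0.2832, 0.0661]
ee_rot: [0.649, 0.761, 0.001, -0.0]
ft_force: [-0.1, -1.0, 1.5]
finger_gap: 0.0161
grip_force: 19.7
```

```bash
python3 -m crank '[[0,0,0.005,0],[0,-0.0003,0.005,0],[0,-0.0004,0.005,0],[0.0001,-0.0006,0.005,0],[0.0001,-0.0007,0.005,0]]'
```

```text
time: 31.38
eef_pos: [0.4504, 0.2823, 0.0865]
ee_rot: [0.649, 0.761, 0.001, -0.0]
ft_force: [-2.1, 4.7, 4.0]
finger_gap: 0.0161
grip_force: 20.4
```

```bash
python3 -m crank '[[0.0001,-0.0008,0.005,0],[0.0002,-0.001,0.005,0],[0.0002,-0.0011,0.005,0],[0.0002,-0.0012,0.005,0],[0.0002,-0.0014,0.005,0]]'
```

```text
time: 32.0
eef_pos: [0.4511, 0.277, 0.106]
ee_rot: [0.649, 0.761, 0.0, -0.0]
ft_force: [-1.1, 3.7, 0.9]
finger_gap: 0.0161
grip_force: 20.4
```

```bash
python3 -m crank '[[0.0002,-0.001,0.005,0],[0.0002,-0.0013,0.005,0],[0.0002,-0.0016,0.005,0],[0.0002,-0.0018,0.005,0],[0.0003,-0.002,0.005,0]]'
```

```text
time: 32.62
eef_pos: [0.4521, 0.27, 0.1259]
ee_rot: [0.65, 0.76, -0.0, 0.0]
ft_force: [1.0, 3.3, 1.9]
finger_gap: 0.016
grip_force: 19.9
```

```bash
python3 -m crank '[[0.0003,-0.0021,0.0045,0],[0.0003,-0.0023,0.0045,0],[0.0003,-0.0024,0.004,0],[0,0,0,0],[0,0,0,0]]'
```

```text
time: 33.25
eef_pos: [0.4528, 0.2648, 0.136]
ee_rot: [0.649, 0.76, 0.0, 0.0]
ft_force: [0.6, 2.7, 3.1]
finger_gap: 0.0163
grip_force: 19.8
```

```bash
python3 -m crank '[[0.0003,-0.002,0.004,0],[0.0003,-0.0022,0.004,0],[0.0003,-0.0024,0.0035,0],[0,0,0,0],[0,0,0,0]]'
```

```text
time: 33.88
eef_pos: [0.4535, 0.2592, 0.1451]
ee_rot: [0.65, 0.76, -0.0, 0.0]
ft_force: [1.8, 0.7, 1.8]
finger_gap: 0.0159
grip_force: 19.7
```

```bash
python3 -m crank '[[0.0003,-0.002,0.0025,0],[0.0003,-0.002,0.0025,0],[0,0,0,0],[0,0,0,0],[0,0,0,0]]'
```

```text
time: 34.5
eef_pos: [0.4538, 0.256, 0.149]
ee_rot: [0.65, 0.76, -0.0, 0.0]
ft_force: [2.6, -0.3, -1.5]
finger_gap: 0.0162
grip_force: 19.5
```

```bash
python3 -m crank '[[0,0,0,0],[0,0,0,0],[0,0,0,0],[0,0,0.01,0],[0,0,0.03,0]]' 100 20 && python3 -m crank '[[0,0,0.06,0],[0.006,-0.04,0.06,0],[0.0095,-0.06,0.01,0],[0.0095,-0.06,0,0],[0,0,0,0]]'
python3 - <<'E'
from h import *
f=grab('wrist'); save(f,'w7.png'); W=cloud(f); o=robot.get_obs(); print(o['eef_pos'],cl(o['eef_pos']))
c=f['image'].astype(int); m=((c[...,0]>150)&(c[...,1]<80)).astype(np.uint8); n,l,s,ce=cv2.connectedComponentsWithStats(m)
for k in range(1,n):
    if s[k,4]>40: p=W[l==k]; print(s[k],cl(np.nanmedian(p,0)),np.nanpercentile(p[:,2],[50,95]).round(4))
np.savez('w7.npz',W=W,im=f['image'],T=f['T'],f=f['f'],cx=f['cx'],cy=f['cy'])
E
```

```text
time: 35.12
eef_pos: [0.4531, 0.2559, 0.1811]
ee_rot: [0.649, 0.761, -0.001, -0.001]
ft_force: [0.4, -0.6, 1.0]
finger_gap: 0.0521
grip_force: 0.0
time: 35.75
eef_pos: [0.4747, 0.124, 0.2855]
ee_rot: [0.652, 0.758, -0.001, 0.001]
ft_force: [0.2, 0.4, -0.0]
finger_gap: 0.0518
grip_force: 0.0
[0.47413768 0.12669267 0.2856119 ] [[ 0.0007 -0.0015]]
[426   0  32  47 679] [[-0.1379  0.1574]] [0.0241 0.0283]
[ 265   39   33   87 2063] [[-0.0853  0.0021]] [0.1507 0.1637]
```

View pics/w7.png

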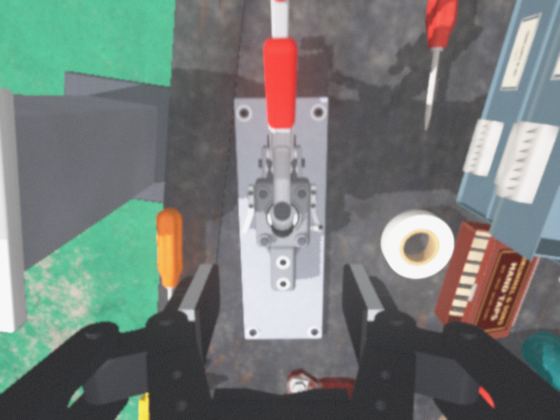

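The clamp is open again: the grip is back at its original height and the caliper is still in place, with its holes at (283,262) and (283,284). I check that the caliper and piston held.

Run:
```python
from h import *
f=dict(np.load('w7.npz')); W=f['W']
print('holes',cl(ray(f,[(283,262),(283,284)],.036)),'bed',cl(ray(f,[(241,200),(327,200)],.008)))
w=W[195:240,258:310].reshape(-1,3); c=cl(w); r=np.hypot(c[:,0]-.054,c[:,1]-.001); a=w[(r<.0165)&(r>.0125)&(w[:,2]<.062)]; print('piston ring z',np.nanpercentile(a[:,2],[10,50,90]).round(4)); b=w[(r>.020)&(r<.026)&(w[:,2]<.06)]; print('body top',np.nanpercentile(b[:,2],[10,50,90]).round(4))
finish=0
```

```text
holes [[0.1116 0.0016]
 [0.1403 0.0015]] bed [[ 0.0437 -0.0478]
 [ 0.0445  0.0545]]
piston ring z [0.0438 0.0451 0.0463]
body top [0.0376 0.0387 0.0421]
```

```bash
python3 -c "
from h import *
print(finish_job())"
```

```text
the job is handed in; nothing more can be done
None
```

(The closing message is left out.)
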